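# Gauge the last leg bore of a kitchen stool seat

### The job

A stool seat lies upside down on the worktop; three of its four leg bores already have their brass sleeves, and I need the depth of the bare one before I fit the last. With its rod still drawn up, stand the depth gauge over the bare bore with its beam flat on the wood, then run the rod down gently until you feel it bottom, without bruising the thin wood below. Leave the gauge standing there with the rod on the bottom so that I can read it, and leave the other tools and parts where they are.

Things in the scene. Friction and masses are not known exactly. Their poses are not given: they have to be found in the camera images.
- seat: the stool seat: oak slab 280 x 280 x 40 mm lying upside down on the worktop, held fast; origin at the centre of its lower face, x and y along its sides, z up; its upper face is at z = 40 mm in its frame. The four leg bores lie 82 mm from the centre along both x and y, one in each corner
- bore: the bare bore, in one of the seat's corners (the other three hold brass sleeves with 22 mm collars): round blind hole, 14 mm in diameter, 1 mm chamfer, vertical, 12 to 32 mm deep (not known which); origin at the centre of its mouth, level with the seat's upper face, z up. The wood under it is thin: more than 25 N from the rod bruises it
- gauge: the depth gauge without its rod, 220 g: steel cross beam 90 mm long (its x), 24 mm wide (its y), 12 mm high, with a 30 x 30 mm hub on its middle, hub top 28 mm above the beam's foot; a slack lock screw sticks out of the hub to 25 mm from the axis on the +x side. Origin at the centre of the beam's foot, on the rod's axis; z up
- gauge_rod: the gauge's upright 8 mm rod, 50 g; origin at the centre of its lower tip. Thumb flange of 28 mm diameter 62 to 65 mm above the tip, round knob of 20 mm from 65 to 80 mm. Drawn up to its stop (start: within 2 mm of it) the tip is 4 mm above the beam's foot; it slides 37 mm down from there against about 3 N of friction, which holds it where it is left. The gauge can be lifted by the knob
- spare_sleeve: bystander: the fourth brass sleeve, a barrel of 14 mm diameter on a 22 mm collar, 20 mm high, standing near the middle of the seat; origin under its centre
- pencil: bystander: flat carpenter's pencil, 105 x 13 x 8 mm, lying near the middle of the seat; origin under the middle of its shaft
- tape: bystander: tape measure, 70 x 35 x 62 mm, standing on the worktop; origin under its centre
- screwdriver: bystander: screwdriver with a black handle lying on the worktop; origin under it
- mallet: bystander: wooden-handled mallet lying on the worktop left of the gauge; origin under it
- wrench: bystander: steel wrench, 150 mm long, lying on the worktop to the right of the seat; origin under it
Things that resemble listed ones, but are neither listed nor needed, are in the scene too. What is meant by the gauge is not green, and is the larger of those in its own colour.

How it is judged:
By the outcome, as a careful person would: the job done as asked, in the order asked, and still so for the second after the job is handed in, with the robot touching nothing.
It also fails if it takes over 45 s, if anything falls off the work surface, if the arm or the gripper's body presses on something with over 40 N, if the wrist force passes 120 N, or if a joint passes its speed limit or range.

### The arm

A 6-joint arm with a two-finger parallel gripper is mounted at the origin on the work surface. World frame = base frame: x ahead of the robot, y to its left, z up, the work surface at z = 0. Lengths are in m, angles in degrees, forces in N, time in s.
With the tool pointing down it reaches from about 0.4 to 0.825 m from the base axis. Payload 7 kg.
Tool frame: the origin (TCP) lies between the finger pads; the fingertips stand 22 mm ahead of it and the grasp point (between the pads) lies 3 mm ahead of it; z points along the fingers, y is the line along which they close (so a half turn about z gives the same grasp; the last joint's range is limited). The gripper opens to 88 mm and grips with 3 to 60 N. Pads are 19 mm wide; open, the fingers measure 130 mm over their backs; the gripper's body (78 mm by 193 mm) begins 47 mm behind the grasp point.
Start: joints at [-59.295, 20.546, 0.682, 0, -70.136, -16.507], TCP at [0.166, -0.654, 0.226] pointing down, gripper open.
Joint ranges: [-176.03, 176.03], [-82.01, 121.73], [-58.28, 71.71], [-173.87, 95.51], [-174.79, -0.11], [-173.66, 173.66]. Speed limits (degrees/s): [136.94, 136.94, 172.46, 180, 180, 180].

### API

Orientations are given as [roll, pitch, yaw] about the fixed x, y, z axes, in that order (R = Rz(yaw) Ry(pitch) Rx(roll)).
In Python, from plant import ctrl gives the robot as it stands.
- The arm moves only by the tool apply_moves, never from a script. Its argument "targets" is a list of rows, each an object with "travel": the shift along the tool's x, y, z in mm, a list of three; "roll": the turn about the tool's z in degrees; "jaw": the finger opening in mm, from 0 to 87.6. In form: [{"travel": [tx, ty, tz], "roll": roll, "jaw": jaw}, ...]. A call has 1 to 10 rows; each row shifts and turns the commanded pose from where the row before left it, along the tool's axes as they then stand; what a row does not reach is not made up. A row lasts 1/10 s, in which the tool goes at most 50 mm and 8.59 degrees, less where a joint would pass 70% of its speed; a pose out of reach is approached as far as the arm can. A call with a gripper value outside its range is refused whole. The fingers move at their own pace and stop on an object; the grip force is fixed at half the most. Time passes only in rows, so rows that do not move let the fingers close. It gives the time, the measured TCP pose, the force, the opening and the grip force at its end, in the units of the state.
- ctrl.get_obs(): the state, without advancing time (a new reading comes with each control period).
- ctrl.snapshot(name): name is "scene" or "top" or "wrist"; returns the picture (420x560x3 uint8, red, green, blue); there is no depth.
- ctrl.calibration(name): a dict with "K" (3x3 intrinsics, pixels), "extrinsics" (4x4, takes a point from camera to world coordinates); the wrist camera has in their place "hand_eye" (4x4, takes a point from camera to tool coordinates, whose origin is the TCP and whose axes are the flange's). Camera axes: x right, y down, z forward; pixel columns grow to the right and rows downward; lengths in m; the calibration is good to about 2 mm. A picture is of the moment at which its call begins: read the wrist's pose just before it. calibration takes no time and is no camera call.
- ctrl.close_job(): hands the job in; it is judged then, once.
The state is a dict: "clock": time; "joint_pos": joint angles; "qvel": joint speeds; "tau": joint torques, N m; "tool_pos": TCP position; "orientation": TCP orientation; "force": force on the tool from outside, world axes, zero at the start; "moment": the same for the moment, N m; "opening": finger opening in m; "gripper_force": force on a finger pad.
Only numpy, scipy, OpenCV 4.12 (cv2) and the standard library are available. Lean on these libraries where they do the work, as an engineer would, in place of code of your own. Each camera call takes 0.05 s, during which the arm holds its last target. There are 200 camera calls.

## Working session

There is one attempt and no reset: what is moved stays moved. The work goes in short steps, Python scripts to look and compute and a tool call to move; the robot and the scene stay as the last step left them, time stands still between calls to the robot, and variables do not carry over. Pictures are saved under pics/ and viewed, at most 10 in all, crops included, and the job is handed in when it is done.

Besides the shell and the picture viewer there is one more tool, called after "Call:" as name([rows], argument=value, ...), one row to a line, values as JSON. apply_moves: Moves the arm, as the interface text tells. Its arguments: {"type":"object","properties":{"targets":{"type":"array","items":{"type":"object","properties":{"travel":{"type":"array","items":{"type":"number"}},"roll":{"type":"number"},"jaw":{"type":"number"}}}}},"required":["targets"]}

```bash
mkdir -p pics
cat > h.py <<'E'
import numpy as np, cv2
from plant import ctrl
from scipy.spatial.transform import Rotation as R
def snap(n,f):
    im=ctrl.snapshot(n); cv2.imwrite('pics/'+f,im[:,:,::-1]); return im
def ext(n,o=None):
    c=ctrl.calibration(n)
    if n!='wrist': return np.array(c['K']),np.array(c['extrinsics'])
    T=np.eye(4); T[:3,:3]=R.from_euler('xyz',o['orientation'],degrees=True).as_matrix(); T[:3,3]=o['tool_pos']
    return np.array(c['K']),T@np.array(c['hand_eye'])
def ray(KE,uv,z):
    K,E=KE; d=E[:3,:3]@np.linalg.solve(K,[uv[0],uv[1],1]); p=E[:3,3]; return p+d*(z-p[2])/d[2]
def proj(KE,P):
    K,E=KE; q=K@(E[:3,:3].T@(np.asarray(P)-E[:3,3])); return q[:2]/q[2]
E
python3 - <<'E'
from h import *
o=ctrl.get_obs(); print(o)
a=snap('scene','s0.png'); b=snap('top','t0.png')
for n in('scene','top'): print(ext(n)[1].round(3).tolist(),ext(n)[0].tolist())
print(ctrl.calibration('wrist'))
E
```

```text
{'clock': 0.0, 'joint_pos': array([-5.92956598e+01,  2.05910073e+01,  6.32833509e-01, -1.86439830e-02,
       -7.01380062e+01, -1.65089416e+01]), 'qvel': array([ 0.04580205,  0.00352568,  0.01951038, -0.00569945,  0.01677305,
        0.01869255]), 'tau': array([ 8.83466837e-04, -5.82719493e+01,  2.93070316e+01,  6.99725166e+00,
        7.11611530e-03, -1.54100935e-04]), 'tool_pos': array([ 0.16538753, -0.65390015,  0.22542504]), 'orientation': array([ 1.79902804e+02, -1.05294196e-02, -1.65810942e+02]), 'force': array([-0.25127987,  0.6023371 ,  0.73169748]), 'moment': array([0.04066674, 0.0231738 , 0.01140087]), 'gripper_force': 0.0, 'opening': 0.0878661113708551}
[[0.764, 0.538, -0.355, 0.977], [0.645, -0.649, 0.404, -0.462], [-0.013, -0.538, -0.843, 1.083], [0.0, 0.0, 0.0, 1.0]] [[503.815438475982, 0.0, 282.19073325415235], [0.0, 503.815438475982, 219.9662794041571], [0.0, 0.0, 1.0]]
[[-0.014, -0.999, 0.045, 0.489], [-1.0, 0.014, -0.004, 0.043], [0.003, -0.045, -0.999, 1.258], [0.0, 0.0, 0.0, 1.0]] [[438.62920706813225, 0.0, 277.30508981820157], [0.0, 438.62920706813225, 203.57006845223628], [0.0, 0.0, 1.0]]
{'K': array([[321.84446525,   0.        , 276.82216845],
       [  0.        , 321.84446525, 204.77827241],
       [  0.        ,   0.        ,   1.        ]]), 'hand_eye': array([[ 2.54926719e-04, -9.59953435e-01, -2.80159488e-01,
         7.57642252e-02],
       [ 9.99999815e-01,  9.00429325e-05,  6.01406187e-04,
        -2.51543538e-04],
       [-5.52095553e-04, -2.80159589e-01,  9.59953280e-01,
        -1.59717885e-01],
       [ 0.00000000e+00,  0.00000000e+00,  0.00000000e+00,
         1.00000000e+00]])}
```

View pics/t0.png

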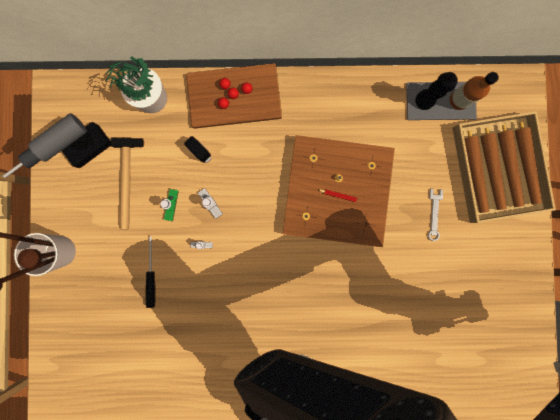

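View pics/s0.png

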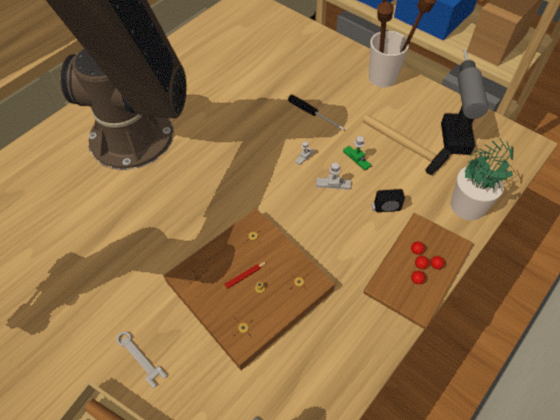

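The top view shows three gauges: green at (170,204), large grey at (209,203) and small grey at (200,245). The large grey one fits, because it is not green and is the larger of its colour. Sleeves sit at (314,158), (372,165) and (306,216), and the loose one is at (339,178). That puts the bare corner near (364,224).

Run:
```python
from h import *
b=cv2.imread('pics/t0.png'); KE=ext('top')
c=cv2.resize(b[150:260,150:250],None,fx=5,fy=5,interpolation=cv2.INTER_CUBIC)
d=cv2.resize(b[180:250,320:400],None,fx=3.5,fy=3.5,interpolation=cv2.INTER_CUBIC)
out=np.zeros((550,790,3),np.uint8); out[:,:500]=c; out[:245,505:785]=d; cv2.imwrite('pics/c0.png',out)
S=[ray(KE,p,.042) for p in [(314,158),(372,165),(306,216)]]
for s in S: print(s.round(4))
print('sides',[np.linalg.norm(S[i]-S[0]) for i in(1,2)],'bare',(S[1]+S[2]-S[0]).round(4), proj(KE,S[1]+S[2]-S[0]))
for p in [(150,0)]: pass
print('gauge',ray(KE,(209,203),.05),'small',ray(KE,(200,245),.03),'tape',ray(KE,(198,150),.06))
```

```text
[ 0.6694 -0.0659  0.042 ]
[ 0.6476 -0.2274  0.042 ]
[ 0.508  -0.0408  0.042 ]
sides [np.float64(0.16289571224450958), np.float64(0.16334685025113627)] bare [ 0.4861 -0.2023  0.042 ] [364.34947459 223.05826555]
gauge [0.54745568 0.22647083 0.05      ] small [0.43149848 0.2554359  0.03      ] tape [0.6931926  0.25411627 0.06      ]
```

View pics/c0.png

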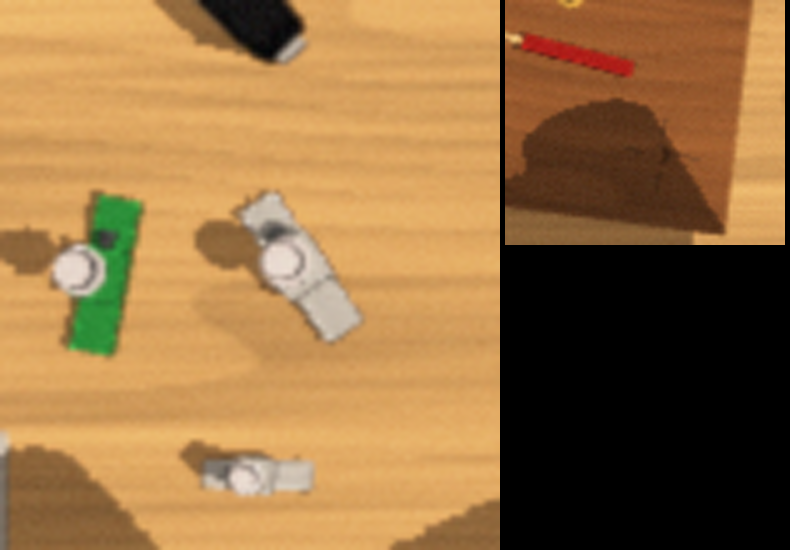

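The crop confirms it. The large grey gauge's knob is at crop (283,260), with the lock screw toward the upper left. The bare bore is a dark spot in the arm's shadow at crop (665,155), which is about top (366,224). I'll look at the bore with the wrist camera on the way over.

Call:
apply_moves([
  {"travel": [-38, 32, 0], "roll": 0, "jaw": 60},
  {"travel": [-38, 32, 0], "roll": 0, "jaw": 60},
  {"travel": [-38, 32, 0], "roll": 0, "jaw": 60},
  {"travel": [-38, 32, 0], "roll": 0, "jaw": 60},
  {"travel": [-38, 32, 0], "roll": 0, "jaw": 60},
  {"travel": [-38, 32, 0], "roll": 0, "jaw": 60},
  {"travel": [-38, 32, 0], "roll": 0, "jaw": 60},
  {"travel": [-38, 32, 0], "roll": 0, "jaw": 60},
  {"travel": [-38, 32, 0], "roll": 0, "jaw": 60},
  {"travel": [-38, 32, 0], "roll": 0, "jaw": 60},
])

```text
clock: 1.1
tool_pos: [0.4561, -0.249, 0.2264]
orientation: [180.0, 0.0, -165.8]
force: [0.7, -0.5, 0.2]
opening: 0.0602
gripper_force: 0.0
```

Call:
apply_moves([
  {"travel": [-42, 20, 0], "roll": 0, "jaw": 60},
  {"travel": [0, 20, 0], "roll": 0, "jaw": 60},
  {"travel": [0, 0, 0], "roll": 0, "jaw": 60},
  {"travel": [0, 0, 0], "roll": 0, "jaw": 60},
  {"travel": [0, 0, 0], "roll": 0, "jaw": 60},
])

```text
clock: 1.6
tool_pos: [0.4861, -0.2024, 0.2263]
orientation: [-180.0, -0.0, -165.8]
force: [1.0, -0.8, -0.2]
opening: 0.0598
gripper_force: 0.0
```

Run:
```python
from h import *
o=ctrl.get_obs(); print(o['clock'],o['tool_pos'],o['orientation'],o['joint_pos'].round(1))
a=snap('wrist','w0.png'); KE=ext('wrist',o)
print(proj(KE,(.4861,-.2023,.04)), proj(KE,(.577,-.134,.042)))
np.savez('w0.npz',K=KE[0],E=KE[1])
```

```text
1.6 [ 0.48610492 -0.20237112  0.22633979] [-1.79995890e+02 -6.77615280e-03 -1.65827255e+02] [ -1.2   6.5 -17.9   0.  -65.5 -74.6]
[276.93769323 182.75211371] [314.05552809 269.87112472]
```

View pics/w0.png

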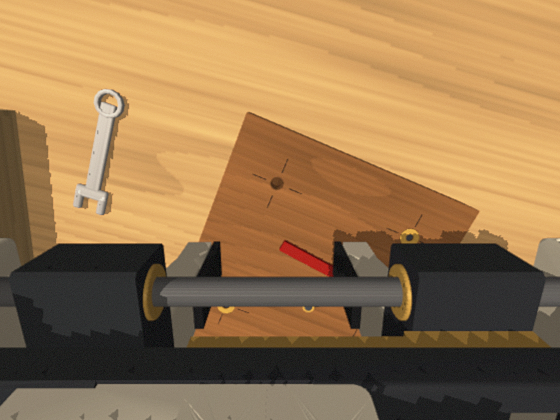

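The wrist view shows the bare bore at (277,184) with its scribed cross, no collar. My prediction was (277,183), so it agrees. Refining it, then on to the gauge.

Run:
```python
from h import *
d=np.load('w0.npz');KE=(d['K'],d['E'])
g=cv2.cvtColor(cv2.imread('pics/w0.png'),cv2.COLOR_BGR2GRAY)
r=g[165:205,255:300]; print(np.median(r),r.min())
m=(r<np.median(r)*.7).astype(np.uint8); m=cv2.morphologyEx(m,cv2.MORPH_OPEN,np.ones((3,3)))
n,l,s,c=cv2.connectedComponentsWithStats(m)
for i in range(1,n): print(s[i],c[i]+[255,165],ray(KE,c[i]+[255,165],.04))
```

```text
113.0 47
[ 16  13  12  11 112] [276.50892857 183.08035714] [ 0.48657239 -0.20266634  0.04      ]
```

Call:
apply_moves([
  {"travel": [-18, 44, 0], "roll": 0, "jaw": 60},
  {"travel": [-18, 44, 0], "roll": 0, "jaw": 60},
  {"travel": [-18, 44, 0], "roll": 0, "jaw": 60},
  {"travel": [-18, 44, 0], "roll": 0, "jaw": 60},
  {"travel": [-18, 44, 0], "roll": 0, "jaw": 60},
  {"travel": [-18, 44, 0], "roll": 0, "jaw": 60},
  {"travel": [-18, 44, 0], "roll": 0, "jaw": 60},
  {"travel": [-18, 44, 0], "roll": 0, "jaw": 60},
  {"travel": [-18, 44, 0], "roll": 0, "jaw": 60},
  {"travel": [0, 0, 0], "roll": 0, "jaw": 60},
])

```text
clock: 2.65
tool_pos: [0.5474, 0.2255, 0.2256]
orientation: [180.0, 0.0, -165.7]
force: [-0.0, -0.3, -0.9]
opening: 0.0596
gripper_force: 0.0
```

Call:
apply_moves([
  {"travel": [0, 0, 0], "roll": 0, "jaw": 60},
  {"travel": [0, 0, 0], "roll": 0, "jaw": 60},
  {"travel": [0, 0, 0], "roll": 0, "jaw": 60},
])

```text
clock: 2.95
tool_pos: [0.5464, 0.2204, 0.2266]
orientation: [180.0, 0.0, -165.9]
force: [-0.1, 0.6, -0.8]
opening: 0.0602
gripper_force: 0.0
```

Run:
```python
from h import *
o=ctrl.get_obs(); print(o['clock'],o['tool_pos'],o['orientation'],o['joint_pos'].round(1))
a=snap('wrist','w1.png'); KE=ext('wrist',o)
np.savez('w1.npz',K=KE[0],E=KE[1])
```

```text
2.95 [0.54638689 0.22039909 0.2265677 ] [ 1.79999166e+02  8.03222522e-03 -1.65894577e+02] [  41.    12.5  -10.5    0.   -67.  -116.9]
```

View pics/w1.png

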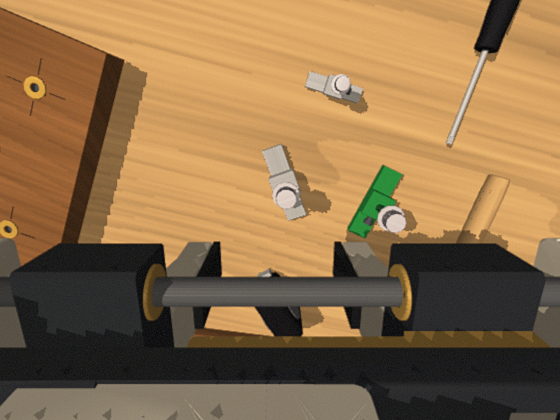

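The wrist view shows the gauge's knob near (286,196), with the beam running from (274,150) to (297,215). The small grey one is at (342,85) and the green one at (393,219). Next, the knob centre.

Run:
```python
from h import *
d=np.load('w1.npz');KE=(d['K'],d['E'])
im=cv2.imread('pics/w1.png'); x0,y0=245,135
c=cv2.resize(im[y0:y0+95,x0:x0+95],None,fx=6,fy=6,interpolation=cv2.INTER_CUBIC)
g=cv2.cvtColor(c,cv2.COLOR_BGR2GRAY)
h=cv2.HoughCircles(cv2.medianBlur(g,5),cv2.HOUGH_GRADIENT,1,20,param1=120,param2=22,minRadius=48,maxRadius=105)
for q in (h[0][:6] if h is not None else []):
    uv=(q[:2]+.5)/6-.5+[x0,y0]; print(uv,q[2]/6,ray(KE,uv,.083)[:2],ray(KE,uv,.068)[:2]); cv2.circle(c,(int(q[0]),int(q[1])),int(q[2]),(0,0,255),1)
cv2.imwrite('pics/c1.png',c)
# beam foot ends via hue-free grey mask
hsv=cv2.cvtColor(im,cv2.COLOR_BGR2HSV)
m=((hsv[...,1]<60)&(hsv[...,2]>90)).astype(np.uint8); n,l,s,ce=cv2.connectedComponentsWithStats(m)
i=l[160,276]; print(s[i]); box=cv2.boxPoints(cv2.minAreaRect(np.argwhere(l==i)[:,::-1].astype(np.float32)));print(box)
print([ray(KE,b,.012)[:2].round(4).tolist() for b in box])
for P in [(0.5464,.2263,.083),(0.5464,.2263,.068)]: print(proj(KE,P))
```

```text
[285.5        197.33333206] 10.833333 [0.54939006 0.2298131 ] [0.55317086 0.23120449]
[ 262  144   44   76 1676]
[[259.      149.99998]
 [285.81134 142.33961]
 [306.45282 214.58488]
 [279.64148 222.24525]]
[[0.52, 0.1925], [0.504, 0.2204], [0.5822, 0.2667], [0.5998, 0.2374]]
[282.77405292 193.59788175]
[282.50374799 189.95394942]
```

View pics/c1.png

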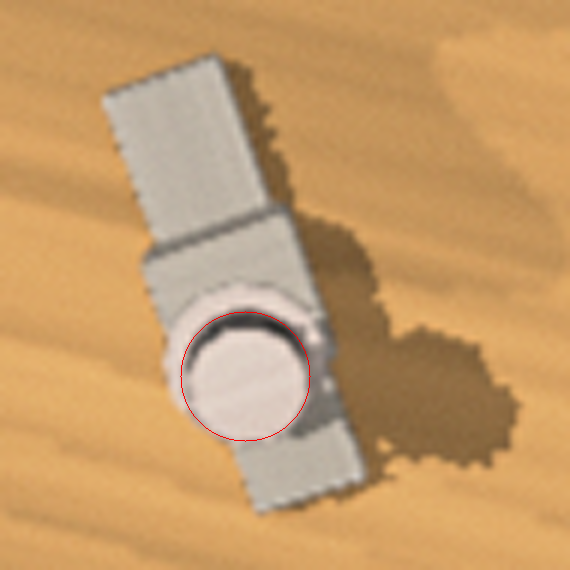

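The fitted circle matches the knob top at (285.5,197.3). I'll cross-check the axis against the beam corners in that crop.

Run:
```python
from h import *
d=np.load('w1.npz');KE=(d['K'],d['E'])
C=np.array([(103,97),(213,55),(365,480),(263,512)])
P=np.array([ray(KE,(q+.5)/6-.5+[245,135],.012)[:2] for q in C]); print(P, P.mean(0))
print('len',np.linalg.norm((P[0]+P[1]-P[2]-P[3])/2),'wid',np.linalg.norm(P[0]-P[1]),'ang',np.degrees(np.arctan2(*((P[2]+P[3]-P[0]-P[1])[::-1]))))
print('flange',ray(KE,(285.2,195.4),.067)[:2])
o=ctrl.get_obs(); Rm=R.from_euler('xyz',o['orientation'],degrees=True).as_matrix()
print(o['tool_pos'],Rm.T@(np.array([.5494,.2298,.095])-o['tool_pos'])*1e3)
```

```text
[[0.52009105 0.19581105]
 [0.50719425 0.21437502]
 [0.58247021 0.26549391]
 [0.5941973  0.24708682]] [0.5509882 0.2306917]
len 0.09055345030065338 wid 0.02260417151348857 ang 34.42885077777682
flange [0.55151354 0.23048396]
[0.54643094 0.22047921 0.22670168] [ -5.09491398   8.29367692 131.70528809]
```

Knob and beam centre agree within 2 mm and the beam measures 90.5 mm long. Using (0.550, 0.230), I'll descend so the tips end just above the flange.

Call:
apply_moves([
  {"travel": [-6, 8.5, 0], "roll": 0, "jaw": 60},
  {"travel": [0, 0, 30], "roll": 0, "jaw": 60},
  {"travel": [0, 0, 40], "roll": 0, "jaw": 60},
  {"travel": [0, 0, 30], "roll": 0, "jaw": 60},
  {"travel": [0, 0, 20], "roll": 0, "jaw": 60},
  {"travel": [0, 0, 10], "roll": 0, "jaw": 60},
  {"travel": [0, 0, 4], "roll": 0, "jaw": 60},
  {"travel": [0, 0, 0], "roll": 0, "jaw": 60},
  {"travel": [0, 0, 0], "roll": 0, "jaw": 60},
  {"travel": [0, 0, 0], "roll": 0, "jaw": 60},
])

```text
clock: 4.0
tool_pos: [0.5506, 0.2319, 0.0936]
orientation: [180.0, 0.1, -165.8]
force: [-0.1, 0.8, 0.7]
opening: 0.0603
gripper_force: 0.0
```

Run:
```python
from h import *
o=ctrl.get_obs(); print(o['clock'],o['tool_pos'],o['force'])
a=snap('wrist','w2.png')[:,:,::-1]; b=snap('scene','s2.png')[:,:,::-1]
p=proj(ext('scene'),(.55,.23,.08)).astype(int)
c=cv2.resize(b[max(0,p[1]-50):p[1]+50,p[0]-50:p[0]+50],(400,400),interpolation=cv2.INTER_CUBIC)
w=a[120:320,180:380]; w=cv2.resize(w,(400,400))
cv2.imwrite('pics/c2.png',np.hstack([w,c]))
```

```text
4.0 [0.55062213 0.23193439 0.09357894] [-0.09335934  0.8491299   0.73535901]
```

View pics/c2.png

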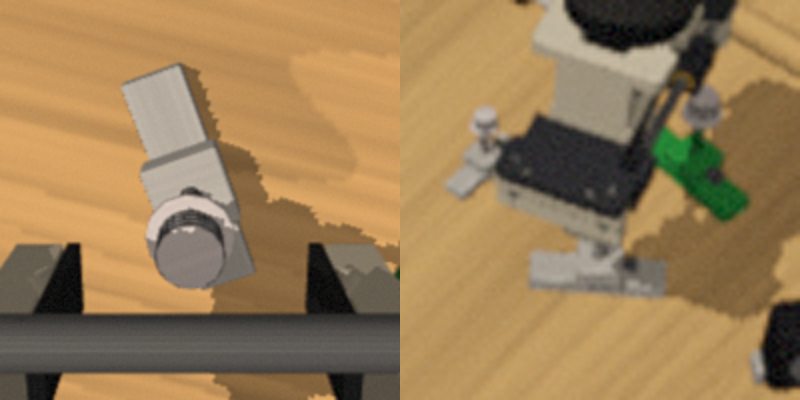

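The wrist crop shows the knob at crop (190,255), midway between the pads at x≈80 and x≈308. The scene crop shows nothing touching. I'll check the offset along tool x, then close.

Run:
```python
from h import *
o=ctrl.get_obs(); KE=ext('wrist',o); p=ray(KE,(275,247.5),.083); Rm=R.from_euler('xyz',o['orientation'],degrees=True).as_matrix()
print(p, Rm.T@(p-o['tool_pos'])*1e3)
```

```text
[0.55004593 0.23051334 0.083     ] [ 0.67267382 -1.18272161 10.28362739]
```

Call:
apply_moves([
  {"travel": [0.5, -1, 0], "roll": 0, "jaw": 40},
  {"travel": [0, 0, 0.5], "roll": 0, "jaw": 25},
  {"travel": [0, 0, 0], "roll": 0, "jaw": 10},
  {"travel": [0, 0, 0], "roll": 0, "jaw": 10},
  {"travel": [0, 0, 0], "roll": 0, "jaw": 10},
  {"travel": [0, 0, 0], "roll": 0, "jaw": 10},
  {"travel": [0, 0, 0], "roll": 0, "jaw": 10},
])

```text
clock: 4.8
tool_pos: [0.5498, 0.2304, 0.0918]
orientation: [-180.0, -0.0, -165.8]
force: [0.9, -0.0, 0.1]
opening: 0.0118
gripper_force: 0.0
```

The opening went to 12 mm with no force, so the pads missed the knob. Looking.

Run:
```python
from h import *
o=ctrl.get_obs(); print(o['clock'],o['tool_pos'],o['opening'],o['gripper_force'])
a=snap('wrist','w3.png')[:,:,::-1]; b=snap('scene','s3.png')[:,:,::-1]
p=proj(ext('scene'),(.55,.23,.08)).astype(int)
c=cv2.resize(b[max(0,p[1]-50):p[1]+50,p[0]-50:p[0]+50],(400,400),interpolation=cv2.INTER_CUBIC)
w=a[120:320,180:380]; w=cv2.resize(w,(400,400))
cv2.imwrite('pics/c3.png',np.hstack([w,c]))
```

```text
4.8 [0.5497576  0.23039779 0.09183162] 0.011764624527023607 0.0
```

View pics/c3.png

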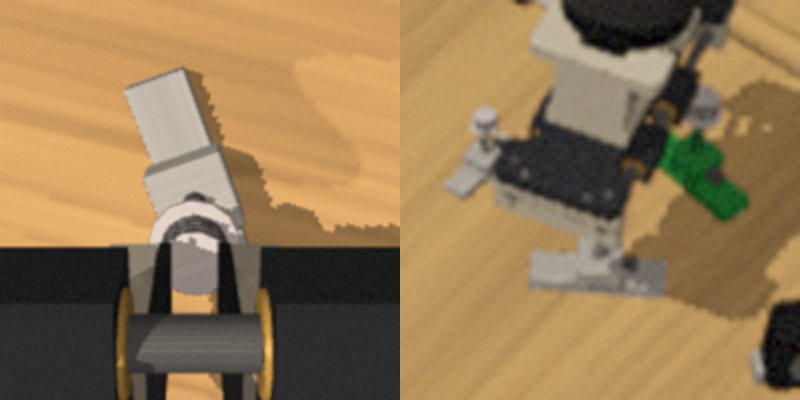

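The crop shows the fingers nearly closed above the knob at (195,270), with the gauge not moved. From this the tips stand higher than I took them to be. I'll open, go 6 mm lower and close again, until it stops at the knob's 20 mm.

Call:
apply_moves([
  {"travel": [0, 0, 0], "roll": 0, "jaw": 45},
  {"travel": [0, 0, 0], "roll": 0, "jaw": 45},
  {"travel": [0, 0, 0], "roll": 0, "jaw": 45},
  {"travel": [0, 0, 3], "roll": 0, "jaw": 45},
  {"travel": [0, 0, 3], "roll": 0, "jaw": 45},
  {"travel": [0, 0, 0], "roll": 0, "jaw": 16},
  {"travel": [0, 0, 0], "roll": 0, "jaw": 16},
  {"travel": [0, 0, 0], "roll": 0, "jaw": 16},
  {"travel": [0, 0, 0], "roll": 0, "jaw": 16},
  {"travel": [0, 0, 0], "roll": 0, "jaw": 16},
])

```text
clock: 5.9
tool_pos: [0.5498, 0.2304, 0.0859]
orientation: [180.0, 0.0, -165.8]
force: [0.9, -0.5, -0.2]
opening: 0.0168
gripper_force: 0.0
```

Call:
apply_moves([
  {"travel": [0, 0, 0], "roll": 0, "jaw": 45},
  {"travel": [0, 0, 0], "roll": 0, "jaw": 45},
  {"travel": [0, 0, 0], "roll": 0, "jaw": 45},
  {"travel": [0, 0, 3], "roll": 0, "jaw": 45},
  {"travel": [0, 0, 2], "roll": 0, "jaw": 45},
  {"travel": [0, 0, 0], "roll": 0, "jaw": 16},
  {"travel": [0, 0, 0], "roll": 0, "jaw": 16},
  {"travel": [0, 0, 0], "roll": 0, "jaw": 16},
  {"travel": [0, 0, 0], "roll": 0, "jaw": 16},
  {"travel": [0, 0, 0], "roll": 0, "jaw": 16},
])

```text
clock: 6.9
tool_pos: [0.5498, 0.2304, 0.0809]
orientation: [180.0, 0.0, -165.8]
force: [-0.2, -0.1, 0.5]
opening: 0.0169
gripper_force: 19.1
```

The pads have now caught the knob's top edge. Opening and going 6 mm lower for a full grip above the flange.

Call:
apply_moves([
  {"travel": [0, 0, 0], "roll": 0, "jaw": 45},
  {"travel": [0, 0, 0], "roll": 0, "jaw": 45},
  {"travel": [0, 0, 0], "roll": 0, "jaw": 45},
  {"travel": [0, 0, 3], "roll": 0, "jaw": 45},
  {"travel": [0, 0, 3], "roll": 0, "jaw": 45},
  {"travel": [0, 0, 0], "roll": 0, "jaw": 15},
  {"travel": [0, 0, 0], "roll": 0, "jaw": 12},
  {"travel": [0, 0, 0], "roll": 0, "jaw": 12},
  {"travel": [0, 0, 0], "roll": 0, "jaw": 12},
  {"travel": [0, 0, 0], "roll": 0, "jaw": 12},
])

```text
clock: 7.9
tool_pos: [0.5498, 0.2304, 0.0749]
orientation: [180.0, 0.0, -165.8]
force: [0.8, 0.5, 0.2]
opening: 0.0184
gripper_force: 30.0
```

Call:
apply_moves([
  {"travel": [0, 0, 0], "roll": 0, "jaw": 45},
  {"travel": [0, 0, 0], "roll": 0, "jaw": 45},
  {"travel": [0, 0, 0], "roll": 0, "jaw": 45},
  {"travel": [0, 0, 3], "roll": 0, "jaw": 45},
  {"travel": [0, 0, 0], "roll": 0, "jaw": 45},
  {"travel": [0, 0, 0], "roll": 0, "jaw": 15},
  {"travel": [0, 0, 0], "roll": 0, "jaw": 12},
  {"travel": [0, 0, 0], "roll": 0, "jaw": 12},
  {"travel": [0, 0, 0], "roll": 0, "jaw": 12},
  {"travel": [0, 0, 0], "roll": 0, "jaw": 12},
])

```text
clock: 8.9
tool_pos: [0.5498, 0.2304, 0.0719]
orientation: [180.0, 0.0, -165.8]
force: [-0.2, 0.3, 0.3]
opening: 0.0185
gripper_force: 30.0
```

Holding 30 N at a consistent opening on the knob. Lifting.

Call:
apply_moves([
  {"travel": [0, 0, -3], "roll": 0, "jaw": 12},
  {"travel": [0, 0, -7], "roll": 0, "jaw": 12},
  {"travel": [0, 0, -15], "roll": 0, "jaw": 12},
  {"travel": [0, 0, -20], "roll": 0, "jaw": 12},
  {"travel": [0, 0, -20], "roll": 0, "jaw": 12},
  {"travel": [0, 0, -15], "roll": 0, "jaw": 12},
  {"travel": [0, 0, -10], "roll": 0, "jaw": 12},
  {"travel": [0, 0, 0], "roll": 0, "jaw": 12},
  {"travel": [0, 0, 0], "roll": 0, "jaw": 12},
  {"travel": [0, 0, 0], "roll": 0, "jaw": 12},
])

```text
clock: 9.9
tool_pos: [0.5492, 0.23, 0.1608]
orientation: [-180.0, -0.1, -165.8]
force: [0.3, 0.3, -3.3]
opening: 0.0189
gripper_force: 30.0
```

Run:
```python
from h import *
o=ctrl.get_obs(); print(o['clock'],o['tool_pos'],o['force'],o['moment'])
a=snap('wrist','w4.png')[:,:,::-1]; b=snap('scene','s4.png')[:,:,::-1]
p=proj(ext('scene'),(.55,.23,.14)).astype(int); print(p)
y0=max(0,p[1]-50)
c=cv2.resize(b[y0:y0+100,p[0]-50:p[0]+50],(400,400),interpolation=cv2.INTER_CUBIC)
w=cv2.resize(a[120:320,180:380],(400,400))
cv2.imwrite('pics/c4.png',np.hstack([w,c]))
KE=ext('wrist',o); np.savez('w4.npz',K=KE[0],E=KE[1],p=o['tool_pos'])
```

```text
9.9 [0.54918856 0.23002522 0.16078909] [ 0.25383468  0.29342453 -3.2686814 ] [ 0.04532342 -0.00795459  0.0033569 ]
[336 149]
```

View pics/c4.png

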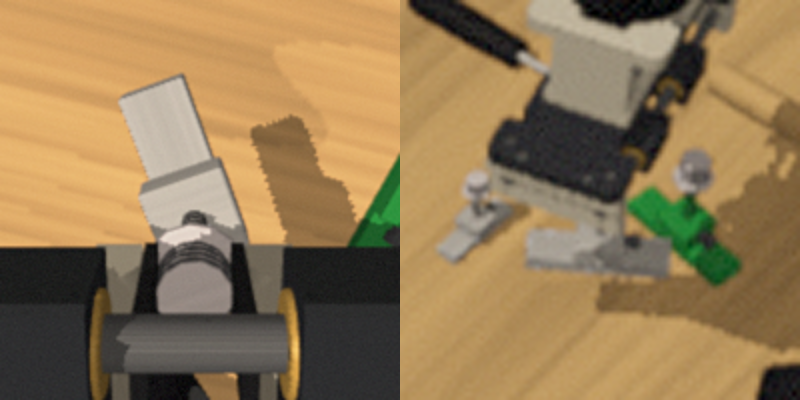

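Lifted cleanly: 3.3 N of weight, and the beam hangs level in both crops. Beam end corners are at crop (120,98) and (183,75), the knob top at about (195,277). Now the axis offset from the TCP.

Run:
```python
from h import *
d=np.load('w4.npz');KE=(d['K'],d['E']);p=d['p']
o=ctrl.get_obs(); Rm=R.from_euler('xyz',o['orientation'],degrees=True).as_matrix()
f=lambda q,z: Rm.T@(ray(KE,(np.array(q)+.5)/2-.5+[180,120],z)-p)*1e3
for y in (272,277,282): print('knob',f((195,y),p[2]+.011))
zt=p[2]-.060
a,b=f((120,98),zt),f((183,75),zt); print(a,b)
# side edge of beam: (120,98)->(152,180) left edge ; right (183,75)->(212,158)
e=f((152,180),zt)-a; e2=f((212,158),zt)-b; print(e,e2)
u=e+e2; u/=np.linalg.norm(u); print('wid',np.linalg.norm(a-b),'axis',(a+b)/2+45*u, np.degrees(np.arctan2(u[1],u[0])))
n=np.array([.4866,-.2027,0])-p; print('to bore, tool mm',Rm.T@n*1e3)
```

```text
knob [  5.55970745   0.06091    -10.99134265]
knob [  4.17943716   0.06153658 -10.9935061 ]
knob [  2.79261821   0.06216612 -10.99567981]
[ 37.48397108 -25.64610563  60.07547286] [45.39522174 -3.90955217 60.07376326]
[-29.53841997  10.48553953  -0.05309544] [-29.30987988  10.11818349  -0.05249887]
wid 23.13148603170256 axis [-1.03243419  0.09230255 59.99840846] 160.70404023307216
to bore, tool mm [ 166.52095766 -404.06759056  161.31253115]
```

Call:
apply_moves([
  {"travel": [9, -20.4, 0], "roll": 0, "jaw": 12},
  {"travel": [18, -44, 0], "roll": 0, "jaw": 12},
  {"travel": [18, -44, 0], "roll": 0, "jaw": 12},
  {"travel": [18, -44, 0], "roll": 0, "jaw": 12},
  {"travel": [18, -44, 0], "roll": 0, "jaw": 12},
  {"travel": [18, -44, 0], "roll": 0, "jaw": 12},
  {"travel": [18, -44, 0], "roll": 0, "jaw": 12},
  {"travel": [18, -44, 0], "roll": 0, "jaw": 12},
  {"travel": [18, -44, 0], "roll": 0, "jaw": 12},
  {"travel": [9, -22, 0], "roll": 0, "jaw": 12},
])

```text
clock: 11.0
tool_pos: [0.4876, -0.1949, 0.1615]
orientation: [180.0, -0.1, -165.9]
force: [0.5, 0.1, -3.1]
opening: 0.0191
gripper_force: 30.0
```

Call:
apply_moves([
  {"travel": [5, -9.6, 0], "roll": 0, "jaw": 12},
  {"travel": [0, 0, 15], "roll": 0, "jaw": 12},
  {"travel": [0, 0, 15], "roll": 0, "jaw": 12},
  {"travel": [0, 0, 7], "roll": 0, "jaw": 12},
  {"travel": [0, 0, 0], "roll": 0, "jaw": 12},
  {"travel": [0, 0, 0], "roll": 0, "jaw": 12},
  {"travel": [0, 0, 0], "roll": 0, "jaw": 12},
  {"travel": [0, 0, 0], "roll": 0, "jaw": 12},
])

```text
clock: 11.8
tool_pos: [0.4874, -0.2021, 0.1255]
orientation: [-180.0, 0.1, -165.8]
force: [0.4, -1.2, -2.8]
opening: 0.0186
gripper_force: 30.0
```

Run:
```python
from h import *
o=ctrl.get_obs(); print(o['clock'],o['tool_pos'],o['force'],o['moment'],o['orientation'])
a=snap('wrist','w5.png')[:,:,::-1]; b=snap('top','t5.png')[:,:,::-1]; KE=ext('wrist',o)
np.savez('w5.npz',K=KE[0],E=KE[1],p=o['tool_pos'])
c=cv2.resize(a[100:250,180:380],(800,600),interpolation=cv2.INTER_CUBIC)
q=(proj(KE,(.4866,-.2027,.04))-[180,100]+.5)*4-.5; print('bore in crop',q)
cv2.drawMarker(c,tuple(int(v) for v in q),(0,255,0),0,20,1)
cv2.imwrite('pics/c5.png',c)
```

```text
11.8 [ 0.4874315  -0.20209019  0.12554534] [ 0.39502067 -1.20963757 -2.82941073] [-0.00773295  0.06243986 -0.06239268] [-1.79977020e+02  6.57522603e-02 -1.65778383e+02]
bore in crop [387.51772169 435.70074443]
```

View pics/c5.png

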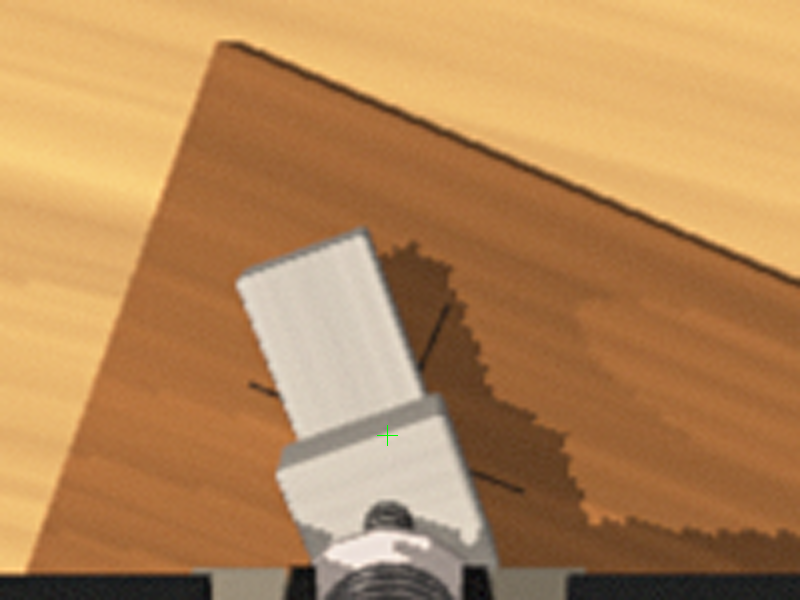

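The last crop shows the gauge hovering over the bore's scribed cross. The lines are (250,383)–(522,491) and (448,305)–(422,370), crossing near (392,439). The beam's upper end corners are at (240,284) and (368,240). Comparing the two.

Run:
```python
from h import *
d=np.load('w5.npz');KE=(d['K'],d['E']);p=d['p']
Rm=R.from_euler('xyz',ctrl.get_obs()['orientation'],degrees=True).as_matrix()
f=lambda q,z: Rm.T@(ray(KE,(np.array(q)+.5)/4-.5+[180,100],z)-p)*1e3
foot=p[2]-.0719; zt=foot+.012
for a,b,z in[((240,284),(368,240),zt),((237,280),(362,230),foot)]:
    A,B=f(a,z),f(b,z)
    u=f((296,441),zt)-f((240,284),zt)+f((422,395),zt)-f((368,240),zt); u/=np.linalg.norm(u)
    print('wid',np.linalg.norm(A-B),'axis',(A+B)/2+45*u)
print('hub edge pts',f((282,472),foot+.028),f((443,415),foot+.028))
h1,h2=f((282,472),foot+.028),f((443,415),foot+.028); print('hubw',np.linalg.norm(h1-h2),'axis from hub',(h1+h2)/2+15*u)
for q in[(394,440),(387.5,435.7),(386,437)]: print('bore',f(q,.04))
```

```text
wid 23.36050687915354 axis [-2.72920776 -0.54407495 59.9023953 ]
wid 24.492794547331965 axis [-3.42279878 -2.13167892 71.90339574]
hub edge pts [  7.39437322 -17.93268634  43.89884738] [17.29496632  8.78354206 43.88353095]
hubw 28.49173279754178 axis from hub [-1.88988035  0.15591156 43.90151515]
bore [ 0.12993946  0.92847652 85.54501526]
bore [ 1.025654   -0.36740141 85.5446361 ]
bore [ 0.75473757 -0.6661462  85.54493802]
```

The axis sits about 2.5 mm behind the bore along tool x and is centred in y. Shifting by 2.3 and lowering.

Call:
apply_moves([
  {"travel": [2.3, 0.2, 0], "roll": 0, "jaw": 12},
  {"travel": [0, 0, 5], "roll": 0, "jaw": 12},
  {"travel": [0, 0, 4], "roll": 0, "jaw": 12},
  {"travel": [0, 0, 2], "roll": 0, "jaw": 12},
  {"travel": [0, 0, 0.5], "roll": 0, "jaw": 12},
  {"travel": [0, 0, 0], "roll": 0, "jaw": 12},
  {"travel": [0, 0, 0], "roll": 0, "jaw": 12},
])

```text
clock: 12.6
tool_pos: [0.4848, -0.2026, 0.1134]
orientation: [-180.0, 0.0, -165.8]
force: [-0.2, 0.3, -2.0]
opening: 0.0185
gripper_force: 30.0
```

Call:
apply_moves([
  {"travel": [0, 0, 0.5], "roll": 0, "jaw": 12},
  {"travel": [0, 0, 0.5], "roll": 0, "jaw": 12},
  {"travel": [0, 0, 0], "roll": 0, "jaw": 12},
])

```text
clock: 12.9
tool_pos: [0.4847, -0.2026, 0.1123]
orientation: [180.0, -0.0, -165.8]
force: [-0.3, 0.4, -2.5]
opening: 0.0188
gripper_force: 30.0
```

Call:
apply_moves([
  {"travel": [0, 0, 0.5], "roll": 0, "jaw": 12},
  {"travel": [0, 0, 0], "roll": 0, "jaw": 12},
  {"travel": [0, 0, 0], "roll": 0, "jaw": 12},
])

```text
clock: 13.2
tool_pos: [0.4847, -0.2026, 0.1119]
orientation: [-180.0, 0.0, -165.8]
force: [0.2, -0.4, -2.1]
opening: 0.0186
gripper_force: 30.0
```

Call:
apply_moves([
  {"travel": [0, 0, 0.5], "roll": 0, "jaw": 12},
  {"travel": [0, 0, 0], "roll": 0, "jaw": 12},
  {"travel": [0, 0, 0], "roll": 0, "jaw": 12},
])

```text
clock: 13.5
tool_pos: [0.4849, -0.2027, 0.1117]
orientation: [-180.0, 0.0, -165.8]
force: [0.0, 1.1, 2.5]
opening: 0.0186
gripper_force: 30.0
```

Call:
apply_moves([
  {"travel": [0, 0, 0.5], "roll": 0, "jaw": 12},
  {"travel": [0, 0, 0], "roll": 0, "jaw": 12},
  {"travel": [0, 0, 0], "roll": 0, "jaw": 12},
])

```text
clock: 13.8
tool_pos: [0.4848, -0.2026, 0.111]
orientation: [-180.0, 0.0, -165.8]
force: [-0.8, -1.2, 2.3]
opening: 0.0189
gripper_force: 30.0
```

The beam is down on the wood: contact at TCP z 0.1117, which matches the 40 mm seat. The force has settled at the rod's 3 N sliding friction. Before running the rod down I'll try a lighter grip, so that the pads would slip instead of bruising the wood.

Call:
apply_moves([
  {"travel": [0, 0, 0], "roll": 0, "jaw": 18},
  {"travel": [0, 0, 0], "roll": 0, "jaw": 18},
  {"travel": [0, 0, 0], "roll": 0, "jaw": 18},
])

```text
clock: 14.1
tool_pos: [0.4848, -0.2026, 0.1109]
orientation: [-180.0, 0.0, -165.8]
force: [-0.4, -0.7, 2.4]
opening: 0.0188
gripper_force: 30.0
```

Call:
apply_moves([
  {"travel": [0, 0, 0], "roll": 0, "jaw": 18.8},
  {"travel": [0, 0, 0], "roll": 0, "jaw": 18.8},
])

```text
clock: 14.3
tool_pos: [0.4848, -0.2026, 0.1109]
orientation: [-180.0, 0.0, -165.8]
force: [0.0, -0.8, 3.1]
opening: 0.0189
gripper_force: 18.9
```

Call:
apply_moves([
  {"travel": [0, 0, 0], "roll": 0, "jaw": 19.1},
  {"travel": [0, 0, 0], "roll": 0, "jaw": 19.1},
])

```text
clock: 14.5
tool_pos: [0.4847, -0.2026, 0.1109]
orientation: [-180.0, 0.0, -165.8]
force: [-0.6, -0.1, 1.9]
opening: 0.0193
gripper_force: 12.9
```

Call:
apply_moves([
  {"travel": [0, 0, 0], "roll": 0, "jaw": 19.3},
  {"travel": [0, 0, 0.5], "roll": 0, "jaw": 19.3},
  {"travel": [0, 0, 0.5], "roll": 0, "jaw": 19.3},
  {"travel": [0, 0, 0.5], "roll": 0, "jaw": 19.3},
  {"travel": [0, 0, 0.5], "roll": 0, "jaw": 19.3},
])

```text
clock: 15.0
tool_pos: [0.4848, -0.2026, 0.1088]
orientation: [-180.0, 0.0, -165.8]
force: [0.1, 0.2, 2.9]
opening: 0.0197
gripper_force: 9.1
```

Call:
apply_moves([
  {"travel": [0, 0, 0.5], "roll": 0, "jaw": 19.3},
  {"travel": [0, 0, 0.5], "roll": 0, "jaw": 19.3},
  {"travel": [0, 0, 0.5], "roll": 0, "jaw": 19.3},
  {"travel": [0, 0, 0.5], "roll": 0, "jaw": 19.3},
])

```text
clock: 15.4
tool_pos: [0.4847, -0.2026, 0.1068]
orientation: [-180.0, 0.0, -165.8]
force: [0.3, -0.3, 2.5]
opening: 0.0195
gripper_force: 9.1
```

Call:
apply_moves([
  {"travel": [0, 0, 0.6], "roll": 0, "jaw": 19.3},
  {"travel": [0, 0, 0.6], "roll": 0, "jaw": 19.3},
  {"travel": [0, 0, 0.6], "roll": 0, "jaw": 19.3},
  {"travel": [0, 0, 0.6], "roll": 0, "jaw": 19.3},
])

```text
clock: 15.8
tool_pos: [0.4848, -0.2026, 0.1044]
orientation: [-180.0, 0.0, -165.8]
force: [0.8, -0.1, 1.7]
opening: 0.0193
gripper_force: 9.1
```

Run:
```python
from h import *
a=cv2.imread('pics/w5.png'); b=snap('wrist','w6.png')[:,:,::-1]
g=lambda i:cv2.cvtColor(np.ascontiguousarray(i),cv2.COLOR_BGR2GRAY)
a,b=g(a),g(b)
for name,(y,x,h,w) in dict(knob=(236,262,38,30),beam=(155,238,60,55),hub=(195,250,40,50)).items():
    r=cv2.matchTemplate(b[y-12:y+h+12,x-8:x+w+8],a[y:y+h,x:x+w],cv2.TM_CCOEFF_NORMED); _,v,_,l=cv2.minMaxLoc(r); print(name,v,l[0]-8,l[1]-12)
```

```text
knob 0.9798174500465393 0 0
beam 0.9518045783042908 0 3
hub 0.8443582653999329 0 3
```

Call:
apply_moves([
  {"travel": [0, 0, 0.8], "roll": 0, "jaw": 19.3},
  {"travel": [0, 0, 0.8], "roll": 0, "jaw": 19.3},
  {"travel": [0, 0, 0.8], "roll": 0, "jaw": 19.3},
  {"travel": [0, 0, 0.8], "roll": 0, "jaw": 19.3},
  {"travel": [0, 0, 0.8], "roll": 0, "jaw": 19.3},
  {"travel": [0, 0, 0.5], "roll": 0, "jaw": 19.3},
])

```text
clock: 16.45
tool_pos: [0.4847, -0.2026, 0.0999]
orientation: [-180.0, 0.0, -165.8]
force: [0.2, -1.2, 1.6]
opening: 0.0191
gripper_force: 9.1
```

The knob is fixed in the grip while the beam closes up by 3 px, so the rod really is sliding in the bore. Now on in short checked steps.

Call:
apply_moves([
  {"travel": [0, 0, 0.5], "roll": 0, "jaw": 19.3},
  {"travel": [0, 0, 0.5], "roll": 0, "jaw": 19.3},
  {"travel": [0, 0, 0.5], "roll": 0, "jaw": 19.3},
])

```text
clock: 16.75
tool_pos: [0.4847, -0.2026, 0.0984]
orientation: [180.0, 0.0, -165.8]
force: [0.1, -0.1, 2.4]
opening: 0.0192
gripper_force: 9.1
```

Call:
apply_moves([
  {"travel": [0, 0, 0.5], "roll": 0, "jaw": 19.3},
  {"travel": [0, 0, 0.5], "roll": 0, "jaw": 19.3},
  {"travel": [0, 0, 0.4], "roll": 0, "jaw": 19.3},
])

```text
clock: 17.05
tool_pos: [0.4847, -0.2026, 0.097]
orientation: [-180.0, 0.0, -165.8]
force: [0.2, 0.3, 2.8]
opening: 0.0198
gripper_force: 9.1
```

Call:
apply_moves([
  {"travel": [0, 0, 0.4], "roll": 0, "jaw": 19.3},
  {"travel": [0, 0, 0.4], "roll": 0, "jaw": 19.3},
  {"travel": [0, 0, 0.4], "roll": 0, "jaw": 19.3},
])

```text
clock: 17.35
tool_pos: [0.4847, -0.2026, 0.0958]
orientation: [-180.0, 0.0, -165.8]
force: [0.8, -0.4, 1.6]
opening: 0.0194
gripper_force: 9.1
```

Call:
apply_moves([
  {"travel": [0, 0, 0.4], "roll": 0, "jaw": 19.3},
  {"travel": [0, 0, 0.4], "roll": 0, "jaw": 19.3},
  {"travel": [0, 0, 0.4], "roll": 0, "jaw": 19.3},
])

```text
clock: 17.65
tool_pos: [0.4847, -0.2026, 0.0947]
orientation: [-180.0, 0.0, -165.8]
force: [1.8, 0.9, 2.4]
opening: 0.0194
gripper_force: 9.1
```

Call:
apply_moves([
  {"travel": [0, 0, 0.4], "roll": 0, "jaw": 19.3},
  {"travel": [0, 0, 0.4], "roll": 0, "jaw": 19.3},
  {"travel": [0, 0, 0.4], "roll": 0, "jaw": 19.3},
])

```text
clock: 17.95
tool_pos: [0.4847, -0.2026, 0.0934]
orientation: [-180.0, 0.0, -165.8]
force: [0.9, 0.1, 1.9]
opening: 0.0194
gripper_force: 9.1
```

Call:
apply_moves([
  {"travel": [0, 0, 0.4], "roll": 0, "jaw": 19.3},
  {"travel": [0, 0, 0.4], "roll": 0, "jaw": 19.3},
  {"travel": [0, 0, 0.4], "roll": 0, "jaw": 19.3},
])

```text
clock: 18.25
tool_pos: [0.4847, -0.2026, 0.0922]
orientation: [-180.0, 0.0, -165.8]
force: [1.4, -0.3, 2.5]
opening: 0.0196
gripper_force: 9.1
```

Call:
apply_moves([
  {"travel": [0, 0, 0.5], "roll": 0, "jaw": 19.3},
  {"travel": [0, 0, 0.5], "roll": 0, "jaw": 19.3},
  {"travel": [0, 0, 0.4], "roll": 0, "jaw": 19.3},
])

```text
clock: 18.55
tool_pos: [0.4847, -0.2026, 0.0908]
orientation: [180.0, -0.0, -165.8]
force: [1.9, 0.2, 3.2]
opening: 0.0198
gripper_force: 9.1
```

Call:
apply_moves([
  {"travel": [0, 0, 0.4], "roll": 0, "jaw": 19.3},
  {"travel": [0, 0, 0.4], "roll": 0, "jaw": 19.3},
  {"travel": [0, 0, 0.4], "roll": 0, "jaw": 19.3},
])

```text
clock: 18.85
tool_pos: [0.4847, -0.2026, 0.0896]
orientation: [180.0, 0.0, -165.8]
force: [1.1, 0.2, 3.0]
opening: 0.0196
gripper_force: 9.1
```

```bash
cat > slip.py <<'E'
from h import *
import sys
g=lambda i:cv2.cvtColor(np.ascontiguousarray(i),cv2.COLOR_BGR2GRAY)
a,b=g(cv2.imread('pics/w5.png')),g(snap('wrist',sys.argv[1])[:,:,::-1])
for name,(y,x,h,w) in dict(knob=(236,262,38,30),beam=(155,238,60,55)).items():
    A=cv2.resize(a[y:y+h,x:x+w],None,fx=4,fy=4); B=cv2.resize(b[y-16:y+h+16,x-8:x+w+8],None,fx=4,fy=4)
    _,v,_,l=cv2.minMaxLoc(cv2.matchTemplate(B,A,cv2.TM_CCOEFF_NORMED)); print(name,round(v,3),l[0]/4-8,l[1]/4-16)
E
python3 slip.py w7.png
```

```text
knob 0.981 0.25 0.0
beam 0.871 0.0 8.75
```

No slip so far, continuing.

Call:
apply_moves([
  {"travel": [0, 0, 0.4], "roll": 0, "jaw": 19.3},
  {"travel": [0, 0, 0.4], "roll": 0, "jaw": 19.3},
  {"travel": [0, 0, 0.4], "roll": 0, "jaw": 19.3},
])

```text
clock: 19.2
tool_pos: [0.4847, -0.2026, 0.0885]
orientation: [-180.0, 0.0, -165.8]
force: [1.4, 0.3, 2.6]
opening: 0.0194
gripper_force: 9.1
```

Call:
apply_moves([
  {"travel": [0, 0, 0.4], "roll": 0, "jaw": 19.3},
  {"travel": [0, 0, 0.4], "roll": 0, "jaw": 19.3},
  {"travel": [0, 0, 0.4], "roll": 0, "jaw": 19.3},
])

```text
clock: 19.5
tool_pos: [0.4847, -0.2026, 0.0872]
orientation: [-180.0, 0.0, -165.8]
force: [2.6, 0.5, 2.5]
opening: 0.0194
gripper_force: 9.1
```

Call:
apply_moves([
  {"travel": [0, 0, 0.4], "roll": 0, "jaw": 19.3},
  {"travel": [0, 0, 0.4], "roll": 0, "jaw": 19.3},
  {"travel": [0, 0, 0.4], "roll": 0, "jaw": 19.3},
])

```text
clock: 19.8
tool_pos: [0.4848, -0.2027, 0.0866]
orientation: [-180.0, 0.0, -165.8]
force: [-0.3, 0.5, 10.3]
opening: 0.0196
gripper_force: 9.2
```

Bottomed: the force rose to 10 N and the tool stopped 0.6 mm short of its command, well under 25 N. I'll ease off, release and check that the rod stays put.

Call:
apply_moves([
  {"travel": [0, 0, 0], "roll": 0, "jaw": 19.3},
  {"travel": [0, 0, -0.3], "roll": 0, "jaw": 19.3},
  {"travel": [0, 0, 0], "roll": 0, "jaw": 20.5},
  {"travel": [0, 0, 0], "roll": 0, "jaw": 25},
  {"travel": [0, 0, 0], "roll": 0, "jaw": 40},
  {"travel": [0, 0, 0], "roll": 0, "jaw": 50},
  {"travel": [0, 0, 0], "roll": 0, "jaw": 50},
  {"travel": [0, 0, 0], "roll": 0, "jaw": 50},
])

```text
clock: 20.6
tool_pos: [0.4846, -0.2026, 0.0863]
orientation: [180.0, -0.0, -165.8]
force: [0.6, -0.1, -0.4]
opening: 0.0482
gripper_force: 0.0
```

```bash
python3 slip.py w8.png; python3 -c "
from h import *
o=ctrl.get_obs();print(o['clock'],o['force'],o['tool_pos'])"
```

```text
knob 0.858 -0.25 0.5
beam 0.85 0.25 11.0
20.65 [ 0.06836629  0.09598494 -0.4885594 ] [ 0.48459587 -0.20256162  0.08627237]
```

The knob stayed in place and nothing is touching. Retreating straight up.

Call:
apply_moves([
  {"travel": [0, 0, -5], "roll": 0, "jaw": 60},
  {"travel": [0, 0, -10], "roll": 0, "jaw": 60},
  {"travel": [0, 0, -15], "roll": 0, "jaw": 60},
  {"travel": [0, 0, -30], "roll": 0, "jaw": 60},
  {"travel": [0, 0, -40], "roll": 0, "jaw": 60},
  {"travel": [0, 0, -20], "roll": 0, "jaw": 60},
  {"travel": [0, 0, 0], "roll": 0, "jaw": 60},
  {"travel": [0, 0, 0], "roll": 0, "jaw": 60},
  {"travel": [0, 0, 0], "roll": 0, "jaw": 60},
])

```text
clock: 21.55
tool_pos: [0.4841, -0.2024, 0.2059]
orientation: [180.0, -0.1, -165.8]
force: [0.8, -0.3, 0.2]
opening: 0.0601
gripper_force: 0.0
```

Run:
```python
from h import *
o=ctrl.get_obs(); KE=ext('wrist',o); im=snap('wrist','w9.png')[:,:,::-1].copy()
# knob top expected z: .040+80mm-depth(~22)=.098
q=proj(KE,(.4867,-.2027,.098)); print(o['clock'],o['tool_pos'],o['force'],q)
x0,y0=int(q[0])-40,int(q[1])-45
g=cv2.cvtColor(cv2.resize(im[y0:y0+90,x0:x0+80],None,fx=6,fy=6,interpolation=cv2.INTER_CUBIC),cv2.COLOR_BGR2GRAY)
h=cv2.HoughCircles(cv2.medianBlur(g,5),cv2.HOUGH_GRADIENT,1,20,param1=120,param2=20,minRadius=50,maxRadius=100)
for c in (h[0][:4] if h is not None else []):
    uv=(c[:2]+.5)/6-.5+[x0,y0]; print(uv,c[2]/6,ray(KE,uv,.098)[:2])
```

```text
21.55 [ 0.48408693 -0.20244986  0.20586123] [ 0.83671286 -0.28174927  0.16722134] [275.83077086 205.04497153]
[276.16666794 204.33333206] 11.150001 [ 0.48600645 -0.202575  ]
[276.         199.83333206] 14.883334 [ 0.48212542 -0.20370314]
```

The knob stands at (0.486, −0.203), within 1 mm of the bore's axis, and is untouched. Handing in.

```bash
python3 -c "
from plant import ctrl
print(ctrl.close_job())"
```

```text
the job is handed in; nothing more can be done
None
```

The job is handed in: the gauge stands over the bare bore with its beam on the wood and its rod run down until it bottomed at about 10 N (limit 25 N), roughly 22 mm deep by the arm's travel; no other tool or part was touched.

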